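# Gauge a steel pin and print its label

### The job

Book in the steel pin that stands on the clipboard: put it upright and fully home in the hole of the graded gauge block that matches its diameter (the tightest one it fits). After that, press the label printer's trigger down to its halfway stop, pause there for about a second, then press it fully down and let it go. Leave the two pins in the tray and the other things on the bench where they are.

Things in the scene. Friction and masses are not known exactly. Their poses are not given: they have to be found in the camera images.
- pin_20: plain solid steel pin, a cylinder 20 mm in diameter and 110 mm tall, 0.27 kg give or take a fifth, small chamfer at its foot. It stands upright at the start, either on the clipboard or in the tray (which pin is where changes). Origin: centre of its foot; z runs up its axis.
- pin_25: plain solid steel pin, a cylinder 25 mm in diameter and 110 mm tall, 0.42 kg give or take a fifth, small chamfer at its foot. It stands upright at the start, either on the clipboard or in the tray (which pin is where changes). Origin: centre of its foot; z runs up its axis.
- pin_30: plain solid steel pin, a cylinder 30 mm in diameter and 110 mm tall, 0.61 kg give or take a fifth, small chamfer at its foot. It stands upright at the start, either on the clipboard or in the tray (which pin is where changes). Origin: centre of its foot; z runs up its axis.
- gauge_hole0 (a point): centre of the mouth, level with the top face, of the gauge block's 15 mm hole (smallest of the five): a round blind hole 17 mm wide (2 mm more than the pin it is for), 40 mm deep; z points up
- gauge_hole1 (a point): centre of the mouth, level with the top face, of the gauge block's 20 mm hole (second of the five): a round blind hole 22 mm wide (2 mm more than the pin it is for), 40 mm deep; z points up
- gauge_hole2 (a point): centre of the mouth, level with the top face, of the gauge block's 25 mm hole (third of the five): a round blind hole 27 mm wide (2 mm more than the pin it is for), 40 mm deep; z points up
- gauge_hole3 (a point): centre of the mouth, level with the top face, of the gauge block's 30 mm hole (fourth of the five): a round blind hole 32 mm wide (2 mm more than the pin it is for), 40 mm deep; z points up
- gauge_hole4 (a point): centre of the mouth, level with the top face, of the gauge block's 35 mm hole (largest of the five): a round blind hole 37 mm wide (2 mm more than the pin it is for), 40 mm deep; z points up
- gauge: fixed aluminium gauge block, 60 mm (its x) by 250 mm (its y) by 50 mm tall, with a graded row of five round holes in its top, along its y axis through its centre line, 48 mm apart, growing towards +y: for pins of 15, 20, 25, 30 and 35 mm. Origin: centre of its underside. A seated pin stands 70 mm proud of it.
- clipboard: fixed wooden clipboard, 230 mm (its x) by 160 mm (its y), 4 mm thick, with a white delivery slip on it and a steel clip 14 mm high above the bench near its +x end. One pin stands on it. Origin: centre of its underside.
- tray: fixed shallow blue open tray, 180 mm (its x) by 100 mm (its y), walls 35 mm high and 4 mm thick, floor 4 mm. Two pins stand in it. Origin: centre of its underside.
- trigger_top (a point): centre of the top face of the label printer's trigger, a round grey cap 36 mm in diameter that is pressed straight down, about 112 mm above the bench when free (moves with the cap). The printer is fixed, a grey box 170 by 140 mm and 75 mm tall; on it a black hood, 95 by 130 mm, rises to 95 mm above the bench (lower than the trigger); its near face lies 38 mm from the trigger's axis, on the side away from the paper label. This point's x axis points from the trigger to the hood.
- trigger_half (a joint): first stage of the trigger: how far the cap is pushed in, m, 0 free, 0.006 at the halfway stop; light spring, 1.2 N to start it, 2.5 N to reach the stop
- trigger_full (a joint): second stage of the trigger: how far the plunger under the cap has gone, m, 0 until the push exceeds 8.5 N, 0.006 fully down at 12 N, where it meets a hard stop. The cap's total travel is the sum, 12 mm; both stages spring back when let go.
- tape_roll: bystander: loose roll of packing tape lying flat, 90 mm across, 48 mm tall; origin: centre of its underside
- small_carton: bystander: loose closed carton, 120 by 90 by 70 mm tall; origin: centre of its underside
- barcode_scanner: bystander: loose hand-held barcode scanner lying on the bench, about 180 by 55 by 40 mm tall, its handle reaching 135 mm to its -x; origin: on the bench under the middle of its head
Mind the look-alikes: they are no part of the job. What is meant by the tray is not white, and is the larger of those in its own colour.

How it is judged (in metres and radians):
On the way, in this order (a step that is already met when the one before it is completed fails the run):
1. the clipboard's pin is upright and fully home in the hole of its own diameter, the other two still in the tray ((((horizontal distance between pin_20 and gauge_hole1 below 0.004 m and z of pin_20 in the frame of gauge_hole1 below -0.036 m and angle between pin_20's own z axis and vertical below 0.08 rad) and horizontal distance between each of pin_25, pin_30 and tray below 0.075 m and distance of each of pin_25, pin_30 from where it was at the start of the episode below 0.03 m and angle between each of pin_25, pin_30's own z axis and vertical below 0.1 rad) or ((horizontal distance between pin_25 and gauge_hole2 below 0.004 m and z of pin_25 in the frame of gauge_hole2 below -0.036 m and angle between pin_25's own z axis and vertical below 0.08 rad) and horizontal distance between each of pin_20, pin_30 and tray below 0.075 m and distance of each of pin_20, pin_30 from where it was at the start of the episode below 0.03 m and angle between each of pin_20, pin_30's own z axis and vertical below 0.1 rad) or ((horizontal distance between pin_30 and gauge_hole3 below 0.004 m and z of pin_30 in the frame of gauge_hole3 below -0.036 m and angle between pin_30's own z axis and vertical below 0.08 rad) and horizontal distance between each of pin_20, pin_25 and tray below 0.075 m and distance of each of pin_20, pin_25 from where it was at the start of the episode below 0.03 m and angle between each of pin_20, pin_25's own z axis and vertical below 0.1 rad))), for 0.2 s.
2. the trigger is held at its halfway stop for half a second (value of joint trigger_half above 0.0045 m and value of joint trigger_full below 0.002 m), for 0.5 s.
3. the trigger is pressed fully down (value of joint trigger_full above 0.0045 m), for 0.05 s.
At the end, for the whole second after the job is handed in: The clipboard's pin rests in the gauge hole of its diameter: foot over 36 mm deep, within 4 mm of the axis, tilt under 0.08 rad. The other two stand in the tray (within 75 mm of its centre), moved under 30 mm, tilt under 0.1 rad. Both trigger stages are within 1.5 mm of free ((((horizontal distance between pin_20 and gauge_hole1 below 0.004 m and z of pin_20 in the frame of gauge_hole1 below -0.036 m and angle between pin_20's own z axis and vertical below 0.08 rad) and linear speed of pin_20 below 0.02 m/s and horizontal distance between each of pin_25, pin_30 and tray below 0.075 m and distance of each of pin_25, pin_30 from where it was at the start of the episode below 0.03 m and angle between each of pin_25, pin_30's own z axis and vertical below 0.1 rad) or ((horizontal distance between pin_25 and gauge_hole2 below 0.004 m and z of pin_25 in the frame of gauge_hole2 below -0.036 m and angle between pin_25's own z axis and vertical below 0.08 rad) and linear speed of pin_25 below 0.02 m/s and horizontal distance between each of pin_20, pin_30 and tray below 0.075 m and distance of each of pin_20, pin_30 from where it was at the start of the episode below 0.03 m and angle between each of pin_20, pin_30's own z axis and vertical below 0.1 rad) or ((horizontal distance between pin_30 and gauge_hole3 below 0.004 m and z of pin_30 in the frame of gauge_hole3 below -0.036 m and angle between pin_30's own z axis and vertical below 0.08 rad) and linear speed of pin_30 below 0.02 m/s and horizontal distance between each of pin_20, pin_25 and tray below 0.075 m and distance of each of pin_20, pin_25 from where it was at the start of the episode below 0.03 m and angle between each of pin_20, pin_25's own z axis and vertical below 0.1 rad)) and value of joint each of trigger_half, trigger_full below 0.0015 m); the robot touches nothing.
It fails at once if the trigger is pressed fully down before the clipboard's pin is home in its matching hole (value of joint trigger_full above 0.0045 m and not (((horizontal distance between pin_20 and gauge_hole1 below 0.004 m and z of pin_20 in the frame of gauge_hole1 below -0.036 m and angle between pin_20's own z axis and vertical below 0.08 rad) and horizontal distance between each of pin_25, pin_30 and tray below 0.075 m and distance of each of pin_25, pin_30 from where it was at the start of the episode below 0.03 m and angle between each of pin_25, pin_30's own z axis and vertical below 0.1 rad) or ((horizontal distance between pin_25 and gauge_hole2 below 0.004 m and z of pin_25 in the frame of gauge_hole2 below -0.036 m and angle between pin_25's own z axis and vertical below 0.08 rad) and horizontal distance between each of pin_20, pin_30 and tray below 0.075 m and distance of each of pin_20, pin_30 from where it was at the start of the episode below 0.03 m and angle between each of pin_20, pin_30's own z axis and vertical below 0.1 rad) or ((horizontal distance between pin_30 and gauge_hole3 below 0.004 m and z of pin_30 in the frame of gauge_hole3 below -0.036 m and angle between pin_30's own z axis and vertical below 0.08 rad) and horizontal distance between each of pin_20, pin_25 and tray below 0.075 m and distance of each of pin_20, pin_25 from where it was at the start of the episode below 0.03 m and angle between each of pin_20, pin_25's own z axis and vertical below 0.1 rad))).
It fails at once if a bystander (tape roll, carton, scanner) is moved by more than 30 mm (distance of any of tape_roll, small_carton, barcode_scanner from where it was at the start of the episode above 0.03 m).
It also fails if it takes over 58 s, if anything falls off the work surface, if the arm or the gripper's body presses on something with over 40 N, if the wrist force passes 120 N, or if a joint passes its speed limit or range.

### The arm

A 6-joint arm with a two-finger parallel gripper is mounted at the origin on the work surface. World frame = base frame: x ahead of the robot, y to its left, z up, the work surface at z = 0. Lengths are in m, angles in degrees, forces in N, time in s.
With the tool pointing down it reaches from about 0.375 to 0.9 m from the base axis. Payload 3.1 kg.
Tool frame: the origin (TCP) lies midway between the tips of the shut fingers; the grasp point (between the pads) lies 19 mm behind it; z points along the fingers, y is the line along which they close (so a half turn about z gives the same grasp; the last joint's range is limited). The gripper opens to 85 mm and grips with 20 to 120 N. Pads are 22 mm wide; open, the fingers measure 114 mm over their backs; the gripper's body (76 mm by 85 mm) begins 54 mm behind the grasp point. The pads swing forward as they close: fully open they stand 13 mm farther back than shut.
Start: joints at [-79.326, 30.224, 82.088, -0, 67.689, -10.227], TCP at [0.223, -0.584, 0.231] pointing down, gripper open.
Joint ranges: [-176.69, 176.69], [-43.24, 126.21], [12.49, 139.97], [-82, 262], [0, 151.66], [-163.58, 163.58]. Speed limits (degrees/s): [159.86, 159.86, 180, 180, 180, 180].

### API

Orientations are given as [roll, pitch, yaw] about the fixed x, y, z axes, in that order (R = Rz(yaw) Ry(pitch) Rx(roll)).
In Python, from station import ctrl gives the robot as it stands.
- The arm moves only by the shell command python3 -m crank 'ROWS' [OPENING] [FORCE]. ROWS is JSON, a list of rows, each a list of 4 numbers: the shift along the tool's x, y, z in cm, then the turn about the tool's z in degrees. A call has 1 to 12 rows; each row is the pose to reach, as a shift and turn from the pose commanded when the call began, along the tool's axes at that moment; what a row does not reach only later rows make up. A row lasts 1/8 s, in which the tool goes at most 62.5 mm and 10.7 degrees, less where a joint would pass 70% of its speed; a pose out of reach is approached as far as the arm can. A call with a gripper value outside its range is refused whole. OPENING is the closure, from -1 (fully open) to 1 (shut), set as the call begins (- or left out, the last holds). The fingers move at their own pace and stop on an object; FORCE is the grip in N (left out, the last holds). Time passes only in rows, so rows that repeat a pose let the fingers close. It gives the time, the measured TCP pose, the force, the opening and the grip force at its end, in the units of the state.
- ctrl.get_state(): the state, without advancing time (a new reading comes with each control period).
- ctrl.camera(name): name is "scene" or "top"; returns (picture, depth): 384x512x3 uint8, blue, green, red; 384x512 float32, m along the optical axis (not along the pixel's ray), 0 where there is no reading.
- ctrl.camera_params(name): a dict with "intrinsics" (3x3 intrinsics, pixels), "D" ([k1, k2, p1, p2, k3] as OpenCV has them; the pictures are not rectified), "R" (3x3) and "t" (3): a world point X has camera coordinates R X + t. Camera axes: x right, y down, z forward; pixel columns grow to the right and rows downward; lengths in m; the calibration is good to about 2 mm. A picture is of the moment at which its call begins. camera_params takes no time and is no camera call.
- ctrl.close_job(): hands the job in; it is judged then, once.
The state is a dict: "time": time; "joint_pos": joint angles; "dq": joint speeds; "tau": joint torques, N m; "position": TCP position; "eef_rot": TCP orientation; "contact_force": force on the tool from outside, world axes, zero at the start; "wrist_torque": the same for the moment, N m; "grip_width": finger opening in m; "grasp_force": force on a finger pad.
Only numpy, scipy, OpenCV 4.12 (cv2) and the standard library are available. Lean on these libraries where they do the work, as an engineer would, in place of code of your own. Each camera call takes 0.05 s, during which the arm holds its last target. There are 200 camera calls.

## Working session

There is one attempt and no reset: what is moved stays moved. The work goes in short steps, Python scripts to look and compute and a shell command to move; the robot and the scene stay as the last step left them, time stands still between calls to the robot, and variables do not carry over. Pictures are saved under pics/ and viewed, at most 10 in all, crops included, and the job is handed in when it is done.

```bash
mkdir -p pics; cat > h.py <<'E'
import numpy as np,cv2
from station import ctrl
def grab(n):
    im,d=ctrl.camera(n); np.savez(''+n+'.npz',im=im,d=d); return im,d
def load(n):
    z=np.load(''+n+'.npz'); return z['im'],z['d']
def ray(n,uv):
    p=ctrl.camera_params(n);K=np.array(p['intrinsics'],float);R=np.array(p['R']);t=np.array(p['t'])
    q=cv2.undistortPoints(np.array(uv,float).reshape(-1,1,2),K,np.array(p['D'],float)).reshape(-1,2)
    return np.c_[q,np.ones(len(q))],R,t
def atz(n,uv,z):
    q,R,t=ray(n,uv); c=-R.T@t; w=q@R; s=(z-c[2])/w[:,2]; return c+w*s[:,None]
def world(n,d):
    h,w=d.shape; uv=np.stack(np.meshgrid(np.arange(w),np.arange(h)),-1).reshape(-1,2)
    q,R,t=ray(n,uv); return ((q*d.reshape(-1,1)-t)@R).reshape(h,w,3)
E
python3 - <<'E'
from h import *
for n in('top','scene'):
    im,d=grab(n); cv2.imwrite(f'pics/{n}0.png',cv2.resize(im,None,fx=1.5,fy=1.5,interpolation=cv2.INTER_CUBIC))
    p=ctrl.camera_params(n); print(n,-np.array(p['R']).T@np.array(p['t']),p['intrinsics'])
print(ctrl.get_state())
E
```

```text
top [ 0.35762907 -0.12722236  1.38496757] [[462.05178302   0.         254.9329442 ]
 [  0.         462.05178302 197.23221956]
 [  0.           0.           1.        ]]
scene [ 0.89415622 -0.58938325  0.89916037] [[358.54209702   0.         250.12689752]
 [  0.         358.54209702 193.3375522 ]
 [  0.           0.           1.        ]]
{'time': 0.1, 'joint_pos': array([-7.93257050e+01,  3.02724715e+01,  8.21491443e+01,  2.13101266e-03,
        6.76913047e+01, -1.02288114e+01]), 'dq': array([-0.04406725, -0.12322832, -0.19622873,  0.04447322,  0.10497519,
       -0.03394961]), 'tau': array([-2.33409319e-04, -4.43304741e+01, -1.78586751e+01, -1.67092830e-04,
        3.85636478e-03,  1.90584785e-05]), 'position': array([ 0.22289236, -0.5832084 ,  0.23044346]), 'eef_rot': array([-1.79889224e+02, -2.19909643e-02,  2.09022743e+01]), 'contact_force': array([ 1.15701426, -0.11775837, -0.23072188]), 'wrist_torque': array([0.00956257, 0.02220186, 0.02127018]), 'grasp_force': 0.0, 'grip_width': 0.08579265195429508}
```

View pics/top0.png

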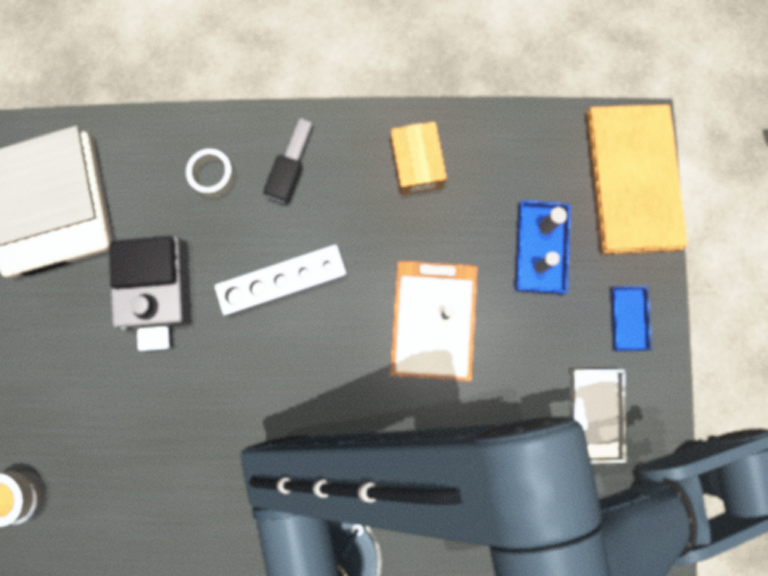

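View pics/scene0.png

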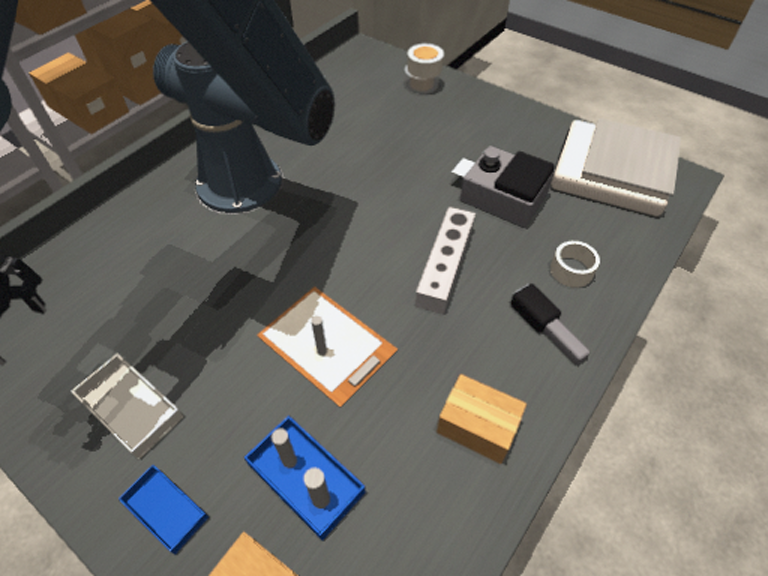

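The top view shows one pin on the clipboard (446,312), two in the larger blue tray (552,260 and 558,215), the gauge (280,280) with its holes growing to the left, and the trigger (143,306). The blue tray at (543,247) is larger than the blue one at (630,318), and the tray at (600,415) is white, so the first is the tray meant. Next I'll take enlarged crops and depth measurements.

```bash
python3 - <<'E'
from h import *
im,d=load('top'); 
P=world('top',d)
def cl(lo,hi,box,n='top',P=P):
    r0,r1,c0,c1=box; Q=P[r0:r1,c0:c1].reshape(-1,3); m=(Q[:,2]>lo)&(Q[:,2]<hi); Q=Q[m]
    print(n,len(Q),Q.mean(0).round(4),Q.min(0).round(4),Q.max(0).round(4)); return Q
cl(.1,.13,(190,225,280,315)); cl(.1,.13,(160,185,355,375)); cl(.1,.13,(130,155,358,382))
cl(.1,.13,(190,215,82,110))
Q=cl(.042,.06,(155,215,135,240)); r=cv2.minAreaRect(Q[:,:2].astype(np.float32)); print(r, np.median(Q[:,2]))
s,ds=load('scene'); S=world('scene',ds)
cl(.105,.13,(200,250,195,230),'scene',S); cl(.105,.13,(280,320,175,200),'scene',S); cl(.105,.13,(305,345,195,225),'scene',S); cl(.104,.13,(95,120,310,345),'scene',S)
Q=cl(.042,.06,(135,210,270,325),'scene',S); print(cv2.minAreaRect(Q[:,:2].astype(np.float32)))
def crop(im,x0,y0,w,h,W): return cv2.resize(im[y0:y0+h,x0:x0+w],(W,W*h//w),interpolation=cv2.INTER_CUBIC)
a=crop(im,140,158,96,56,400);b=crop(s,155,195,100,150,400)
c=crop(im,265,170,60,84,400)
A=np.zeros((600,800,3),np.uint8)
A[:233,:400]=a; g=crop(s,272,130,56,84,240); A[235:595,:240]=g; A[:600,400:]=b[:600]
t=crop(im,70,150,60,60,158); A[235:393,241:399]=t
t=crop(im,280,190,40,40,158); A[400:558,241:399]=t
cv2.imwrite('pics/crop1.png',A)
E
```

```text
top 43 [ 0.482  -0.2429  0.114 ] [ 0.4739 -0.2514  0.102 ] [ 0.4911 -0.2341  0.1202]
top 62 [ 0.5784 -0.4375  0.1133] [ 0.5672 -0.4485  0.1002] [ 0.5902 -0.4267  0.1204]
top 105 [ 0.6623 -0.4522  0.1133] [ 0.6482 -0.4691  0.1014] [ 0.6777 -0.438   0.1193]
top 136 [0.4974 0.336  0.1117] [0.4808 0.319  0.1013] [0.5155 0.3558 0.119 ]
top 1421 [0.5534 0.0746 0.0501] [ 0.4861 -0.0455  0.0421] [0.6184 0.2102 0.0586]
((0.5517905354499817, 0.08192312717437744), (0.06268466264009476, 0.24928277730941772), 17.914655685424805) 0.05023341348812087
scene 47 [ 0.4863 -0.244   0.1122] [ 0.4753 -0.2526  0.1052] [ 0.4936 -0.2334  0.1161]
scene 104 [ 0.5815 -0.4382  0.1127] [ 0.5694 -0.4502  0.1052] [ 0.5935 -0.4256  0.1163]
scene 165 [ 0.6636 -0.4525  0.1139] [ 0.6484 -0.4668  0.1053] [ 0.6773 -0.437   0.1192]
scene 71 [0.5009 0.3345 0.1111] [0.4836 0.3205 0.1041] [0.5172 0.3568 0.1148]
scene 1036 [0.5603 0.0674 0.0491] [ 0.4908 -0.0461  0.0421] [0.6214 0.2076 0.0552]
((0.5547236800193787, 0.08284128457307816), (0.060486968606710434, 0.2533102333545685), 17.886043548583984)
```

View pics/crop1.png

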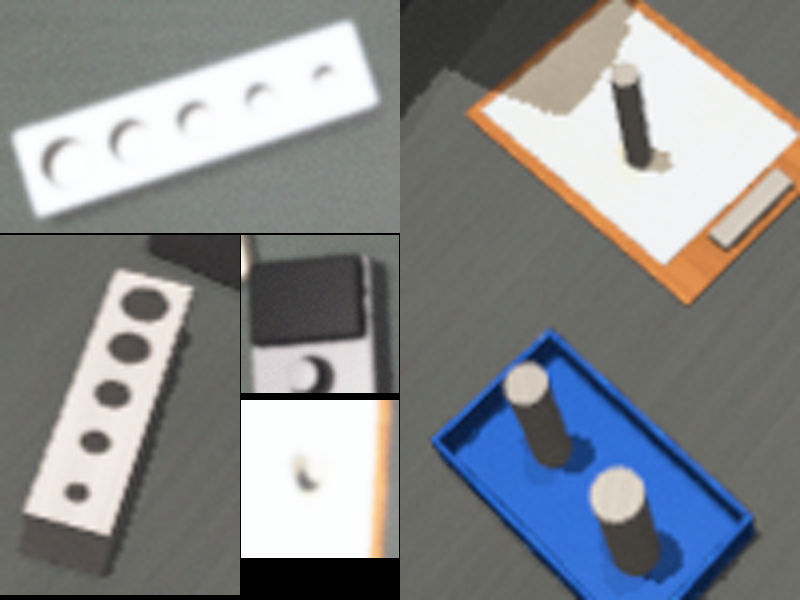

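The crop shows that the clipboard's pin (crop 626,75) is the thinnest of the three, about 20 mm against about 24 and 30 mm in the tray. That makes it pin_20, so the target is the second-smallest hole (scene crop 95,442; top crop 260,97).

```bash
cat >> h.py <<'E'
def delta(tgt,yaw=None):
    s=ctrl.get_state(); p=s['position']; a=np.radians(s['eef_rot'][2]); d=np.array(tgt)-p
    c,n=np.cos(a),np.sin(a)
    return np.round(100*np.array([c*d[0]+n*d[1], n*d[0]-c*d[1], -d[2]]),2), np.round(s['eef_rot'],2)
E
python3 - <<'E'
from h import *
sc=[(77,492),(95,442),(113,394),(130,348),(145,304)]; k=56/240
H=atz('scene',[(272+x*k-.4,130+(y-235)*k-.4) for x,y in sc],.05)
print(H[:,:2].round(4))
T=atz('top',[(140+x*.24-.4,158+y*.24-.4) for x,y in [(322,73),(260,97),(195,120),(131,141),(66,162)]],.05); print(T[:,:2].round(4))
print('pin scene',atz('scene',[(155+226*.25-.4,195+75*.25-.4)],.114).round(4),'trig top/scene')
print('pin top',atz('top',[(280+307*0-0+ (307-241)*40/158,190+(472-400)*40/158)],.114).round(4))
print(delta([.4845,-.2435,.20]))
E
```

```text
[[ 0.5837 -0.0098]
 [ 0.569   0.0352]
 [ 0.5547  0.081 ]
 [ 0.5402  0.1269]
 [ 0.5248  0.1724]]
[[ 0.5845 -0.0096]
 [ 0.5678  0.0341]
 [ 0.5519  0.0799]
 [ 0.5374  0.1251]
 [ 0.5229  0.1711]]
pin scene [[ 0.4857 -0.2428  0.114 ]] trig top/scene
pin top [[ 0.479  -0.2362  0.114 ]]
(array([ 36.56, -22.4 ,   3.04]), array([-1.7989e+02, -2.0000e-02,  2.0900e+01]))
```

```bash
python3 -m crank '[[4,-2.4,0.3,0],[8.5,-5.2,0.8,0],[13,-8,1.2,0],[17.5,-10.8,1.6,0],[22,-13.5,2,0],[26.5,-16.3,2.4,0],[31,-19,2.8,0],[34.5,-21.2,3,0],[36.5,-22.4,3,0],[36.5,-22.4,3,0],[36.5,-22.4,3,0]]' -1 40
python3 - <<'E'
from h import *
print(delta([.485,-.243,.060]))
im,d=grab('scene'); cv2.imwrite('pics/s1.png',cv2.resize(im[100:290,110:330],None,fx=3,fy=3,interpolation=cv2.INTER_CUBIC))
E
```

```text
time: 1.48
position: [0.4837, -0.2447, 0.2011]
eef_rot: [-180.0, 0.0, 20.9]
contact_force: [-0.5, -0.7, 0.2]
grip_width: 0.0856
grasp_force: 0.0
(array([ 0.19, -0.11, 14.11]), array([-1.7999e+02,  4.0000e-02,  2.0900e+01]))
```

View pics/s1.png

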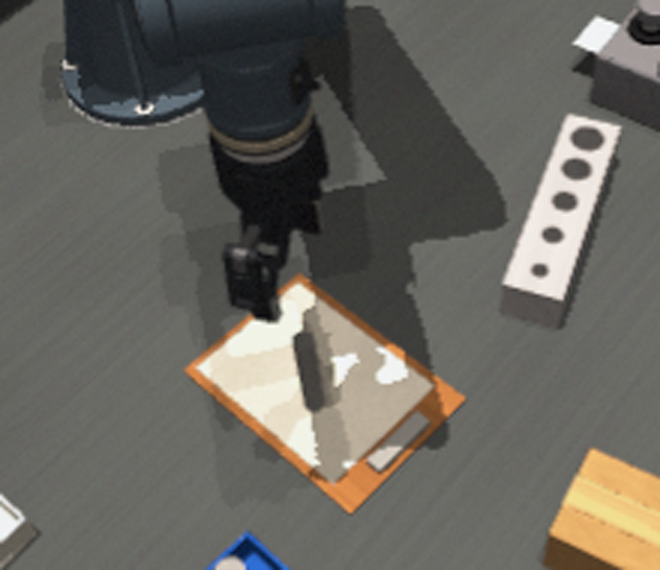

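```bash
python3 -m crank '[[0.2,-0.1,2,0],[0.2,-0.1,4,0],[0.2,-0.1,6,0],[0.2,-0.1,8,0],[0.2,-0.1,10,0],[0.2,-0.1,12,0],[0.2,-0.1,13.5,0],[0.2,-0.1,14,0],[0.2,-0.1,14.1,0],[0.2,-0.1,14.1,0]]' -1 40 && python3 -m crank '[[0,0,0,0],[0,0,0,0],[0,0,0,0],[0,0,0,0],[0,0,0,0],[0,0,0,0],[0,0,0,0],[0,0,0,0]]' 1 40
```

```text
time: 2.78
position: [0.4859, -0.2431, 0.0608]
eef_rot: [179.9, -0.0, 20.9]
contact_force: [-0.3, -0.1, -0.3]
grip_width: 0.0851
grasp_force: 0.0
time: 3.78
position: [0.4855, -0.2425, 0.0605]
eef_rot: [-180.0, 0.0, 20.9]
contact_force: [-0.1, 1.8, 5.5]
grip_width: 0.019
grasp_force: 39.1
```

```bash
python3 -m crank '[[0,0,-1,0],[0,0,-3,0],[0,0,-5,0],[0,0,-7,0],[0,0,-9,0],[0,0,-9,0],[0,0,-9,0],[0,0,-9,0]]' 1 60
python3 - <<'E'
from h import *
s=ctrl.get_state();print(s['grip_width'],s['grasp_force'],s['contact_force'])
print(delta([.5683,.0357,.150]))
E
```

```text
time: 4.78
position: [0.4849, -0.2423, 0.1492]
eef_rot: [-179.9, 0.1, 20.9]
contact_force: [-0.6, 0.5, -3.1]
grip_width: 0.019
grasp_force: 58.7
0.019041834564256906 58.69245171546936 [-0.58773976  0.54653106 -3.14231059]
(array([ 17.71, -23.  ,  -0.08]), array([-1.7989e+02,  7.0000e-02,  2.0900e+01]))
```

```bash
python3 -m crank '[[1,-1.3,0,0],[3,-3.9,0,0],[5,-6.5,0,0],[7,-9.1,0,0],[9,-11.7,0,0],[11,-14.3,0,0],[13,-16.9,0,0],[15,-19.5,0,0],[16.7,-21.7,0,0],[17.7,-23,0,0],[17.7,-23,0,0],[17.7,-23,0,0]]' && python3 -m crank '[[0,0,1,0],[0,0,2,0],[0,0,2.7,0],[0,0,2.7,0],[0,0,2.7,0],[0,0,2.7,0]]'
python3 - <<'E'
from h import *
print(delta([.5683,.0357,.122]))
A=np.zeros((600,800,3),np.uint8)
im,d=grab('scene'); A[:600,:480]=cv2.resize(im[110:210,260:340],(480,600),interpolation=cv2.INTER_CUBIC)
im,d=grab('top'); A[:480,480:]=cv2.resize(im[140:220,180:230],(320,512),interpolation=cv2.INTER_CUBIC)[:480]
cv2.imwrite('pics/c2.png',A)
E
```

```text
time: 6.28
position: [0.5684, 0.0348, 0.1501]
eef_rot: [180.0, 0.1, 20.9]
contact_force: [1.2, 0.7, -2.9]
grip_width: 0.0186
grasp_force: 58.9
time: 7.02
position: [0.5692, 0.0353, 0.1237]
eef_rot: [180.0, -0.0, 20.9]
contact_force: [-0.2, 0.2, -2.7]
grip_width: 0.0185
grasp_force: 58.9
(array([-0.07, -0.07,  0.17]), array([ 1.7998e+02, -4.0000e-02,  2.0910e+01]))
```

View pics/c2.png

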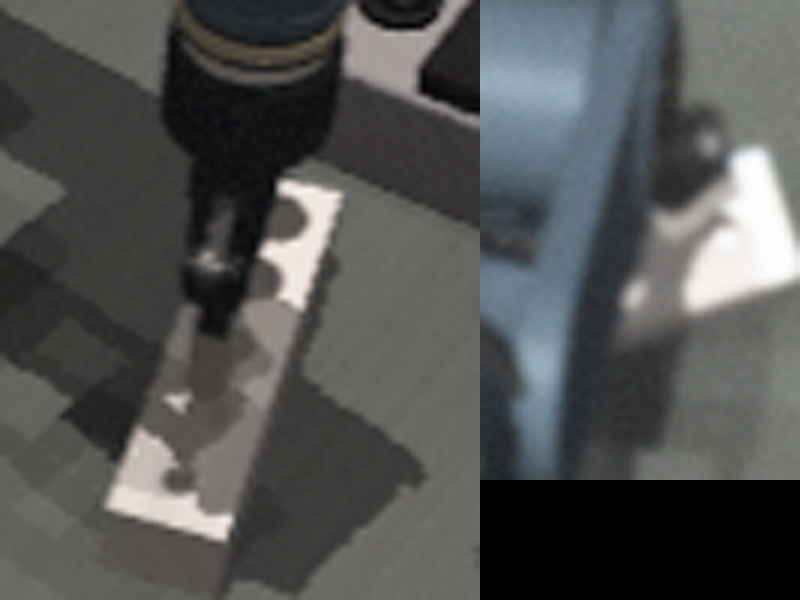

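The scene crop shows the pin (about 214,370) hanging over where the second hole should be (205,410). I'll lower it to just above the mouth and take a brighter crop.

```bash
python3 -m crank '[[-0.05,0,0.5,0],[-0.05,0,1,0],[-0.05,0,1.3,0],[-0.05,0,1.3,0],[-0.05,0,1.3,0],[-0.05,0,1.3,0]]'
python3 - <<'E'
from h import *
s=ctrl.get_state();p=s['position'];print(p,s['contact_force']);fz=p[2]-.0565
c=ctrl.camera_params('scene')
def proj(X): return cv2.projectPoints(np.array(X,float).reshape(-1,1,3),cv2.Rodrigues(np.array(c['R']))[0],np.array(c['t']),np.array(c['intrinsics']),np.array(c['D']))[0].reshape(-1,2)
im,d=grab('scene'); x0,y0,w,h=276,150,40,45;k=13
B=cv2.resize(im[y0:y0+h,x0:x0+w],None,fx=k,fy=k,interpolation=cv2.INTER_CUBIC)
B=np.clip(255*(B/255.)**.6,0,255).astype(np.uint8)
C=B.copy();th=np.linspace(0,2*np.pi,60)
for r,z,xy,col in((.010,fz,(.5688,.0355),(0,0,255)),(.011,.05,(.5683,.0357),(0,255,0))):
    q=proj(np.c_[xy[0]+r*np.cos(th),xy[1]+r*np.sin(th),np.full(60,z)]); q=((q-[x0,y0]+.5)*k).astype(int)
    cv2.polylines(C,[q.reshape(-1,1,2)],True,col,1)
A=np.hstack([B[:,:400],C[:,:400]]);cv2.imwrite('pics/c3.png',A)
E
```

```text
time: 7.88
position: [0.5685, 0.0351, 0.1105]
eef_rot: [180.0, -0.0, 20.9]
contact_force: [-0.2, 0.3, -2.7]
grip_width: 0.0185
grasp_force: 58.9
[0.56854229 0.03509005 0.11045412] [-0.24630551  0.31159244 -2.71061247]
```

View pics/c3.png

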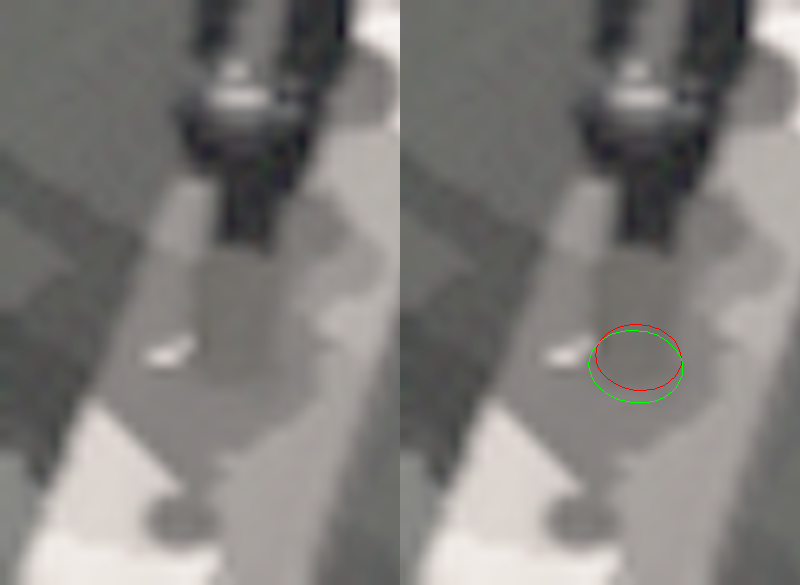

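The pin spans columns 197–283 (centre 240) and the predicted foot sits at 239, so it is over the mouth to within about 1 mm. I'll feel downward in small steps.

```bash
python3 -m crank '[[0,0,0.2,0],[0,0,0.3,0],[0,0,0.4,0],[0,0,0.5,0],[0,0,0.6,0],[0,0,0.6,0]]'; python3 -m crank '[[0,0,0.1,0],[0,0,0.2,0],[0,0,0.3,0],[0,0,0.3,0]]'
```

```text
time: 8.68
position: [0.5688, 0.0353, 0.1056]
eef_rot: [180.0, -0.1, 20.9]
contact_force: [-2.1, 1.2, 5.7]
grip_width: 0.0186
grasp_force: 59.7
time: 9.18
position: [0.5692, 0.0356, 0.1012]
eef_rot: [-180.0, -0.1, 20.9]
contact_force: [2.2, 4.3, 0.3]
grip_width: 0.0185
grasp_force: 59.0
```

```bash
python3 -m crank '[[0.04,-0.03,0.1,0],[0.06,-0.04,0.2,0],[0.06,-0.04,0.3,0],[0.06,-0.04,0.4,0],[0.06,-0.04,0.5,0],[0.06,-0.04,0.5,0]]'; 
```

```text
time: 9.93
position: [0.5691, 0.0358, 0.0962]
eef_rot: [180.0, -0.0, 20.9]
contact_force: [2.7, 3.3, -1.7]
grip_width: 0.0187
grasp_force: 59.0
```

The pin is entering the hole.

```bash
python3 -m crank '[[0.05,-0.03,0.3,0],[0.08,-0.05,0.6,0],[0.08,-0.05,0.9,0],[0.08,-0.05,1.2,0],[0.08,-0.05,1.5,0],[0.08,-0.05,1.8,0],[0.08,-0.05,2.1,0],[0.08,-0.05,2.4,0],[0.08,-0.05,2.4,0]]'; 
```

```text
time: 11.05
position: [0.5691, 0.0364, 0.0718]
eef_rot: [-180.0, 0.0, 20.9]
contact_force: [1.7, 1.5, -5.1]
grip_width: 0.0187
grasp_force: 58.7
```

```bash
python3 -m crank '[[0.03,-0.03,0.1,0],[0.03,-0.03,0.2,0],[0.03,-0.03,0.3,0],[0.03,-0.03,0.4,0],[0.03,-0.03,0.45,0],[0.03,-0.03,0.45,0]]'; 
```

```text
time: 11.8
position: [0.5692, 0.0369, 0.0676]
eef_rot: [-180.0, 0.0, 20.9]
contact_force: [-0.8, 0.6, -3.8]
grip_width: 0.0189
grasp_force: 58.8
```

```bash
python3 -m crank '[[0,0,0.1,0],[0,0,0.2,0],[0,0,0.2,0]]'; python3 -m crank '[[0,0,0,0],[0,0,0,0],[0,0,0,0],[0,0,0,0],[0,0,0,0],[0,0,0,0],[0,0,0,0]]' -1
python3 - <<'E'
from h import *
im,d=load('scene')
print(delta([.499,.3355,.20]))
E
```

```text
time: 12.18
position: [0.5694, 0.0369, 0.0666]
eef_rot: [-180.0, 0.0, 20.9]
contact_force: [-1.6, 0.9, 4.6]
grip_width: 0.0189
grasp_force: 59.5
time: 13.05
position: [0.5696, 0.0368, 0.0658]
eef_rot: [-180.0, 0.0, 20.9]
contact_force: [-0.1, -0.0, 0.4]
grip_width: 0.0853
grasp_force: 0.0
(array([  4.06, -30.42, -13.42]), array([-180. ,    0. ,   20.9]))
```

```bash
python3 -m crank '[[0,0,-1,0],[0,0,-3,0],[0,0,-5,0],[0,0,-7,0],[0,0,-9.5,0],[0,0,-12,0],[0,0,-13.4,0],[0,0,-13.4,0]]' -1; python3 -m crank '[[0.5,-3,0,0],[1,-7,0,0],[1.5,-11,0,0],[2,-15,0,0],[2.5,-19,0,0],[3,-23,0,0],[3.5,-27,0,0],[4.1,-30,0,0],[4.1,-30.5,0,0],[4.1,-30.5,0,0],[4.1,-30.5,0,0]]' 1
python3 - <<'E'
from h import *
print(delta([.4995,.3365,.135]))
im,d=grab('scene');P=world('scene',d)
Q=P[110:210,270:325].reshape(-1,3);Q=Q[(Q[:,2]>.105-.0)&(Q[:,2]<.14)|((Q[:,2]>.07)&(Q[:,2]<.14))]
Q=Q[np.hypot(Q[:,0]-.569,Q[:,1]-.036)<.025];print(len(Q),Q[:,2].max(),Q[Q[:,2]>.114].mean(0),np.percentile(Q[:,2],[50,80,95]))
cv2.imwrite('pics/c4.png',cv2.resize(im[70:220,260:400],(560,600),interpolation=cv2.INTER_CUBIC))
E
```

```text
time: 14.05
position: [0.5702, 0.0368, 0.2011]
eef_rot: [179.9, -0.1, 20.9]
contact_force: [0.6, 0.4, 0.2]
grip_width: 0.0857
grasp_force: 0.0
time: 15.42
position: [0.4992, 0.3352, 0.1994]
eef_rot: [180.0, 0.1, 20.8]
contact_force: [0.1, 0.5, 0.6]
grip_width: -0.0001
grasp_force: 0.0
(array([ 0.08, -0.11,  6.44]), array([1.7997e+02, 6.0000e-02, 2.0830e+01]))
102 0.12348849985137408 [0.56995925 0.03546748 0.11896071] [0.10431288 0.11871067 0.120966  ]
```

View pics/c4.png

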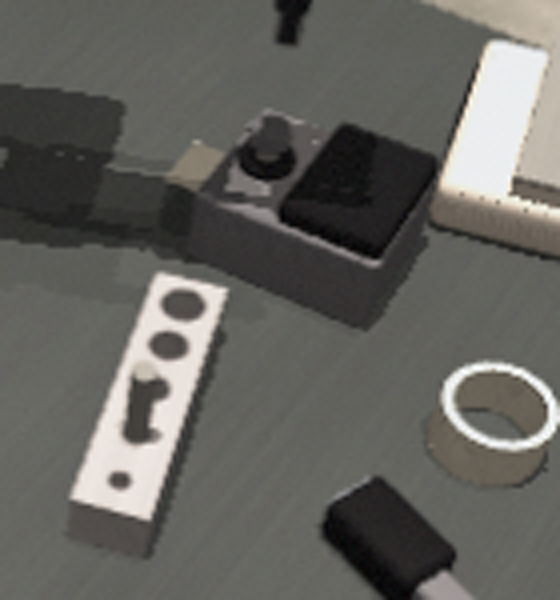

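The pin stands upright in the second hole (crop 140,400) with its top at z≈0.12, so it is seated. The fingers are above the trigger (270,140).

```bash
python3 -m crank '[[0.1,-0.1,1.5,0],[0.1,-0.1,3,0],[0.1,-0.1,4.5,0],[0.1,-0.1,6,0],[0.1,-0.1,7.2,0],[0.1,-0.1,7.8,0],[0.1,-0.1,7.8,0],[0.1,-0.1,7.8,0]]'; python3 -m crank '[[0,0,0.2,0],[0,0,0.4,0],[0,0,0.6,0],[0,0,0.8,0],[0,0,0.8,0],[0,0,0.8,0]]'
```

```text
time: 16.48
position: [0.5, 0.3379, 0.1223]
eef_rot: [-180.0, -0.1, 20.9]
contact_force: [0.7, 0.2, 0.5]
grip_width: -0.0002
grasp_force: 0.0
time: 17.23
position: [0.4997, 0.3377, 0.1138]
eef_rot: [-180.0, -0.0, 20.9]
contact_force: [0.1, 0.2, 0.3]
grip_width: 0.0
grasp_force: 0.0
```

```bash
python3 -m crank '[[0,0,0.1,0],[0,0,0.2,0],[0,0,0.3,0],[0,0,0.4,0],[0,0,0.4,0]]'; python3 -m crank '[[0,0,0.1,0],[0,0,0.2,0],[0,0,0.3,0],[0,0,0.3,0]]'
```

```text
time: 17.85
position: [0.4998, 0.3377, 0.1099]
eef_rot: [-180.0, -0.0, 20.9]
contact_force: [0.8, -0.6, 1.2]
grip_width: -0.0005
grasp_force: 0.8
time: 18.35
position: [0.4998, 0.3377, 0.1068]
eef_rot: [-180.0, -0.0, 20.9]
contact_force: [-0.2, -0.7, 2.4]
grip_width: -0.0
grasp_force: 1.1
```

```bash
python3 -m crank '[[0,0,0.05,0],[0,0,0.1,0],[0,0,0.1,0],[0,0,0.1,0]]'
```

```text
time: 18.85
position: [0.4998, 0.3378, 0.1066]
eef_rot: [180.0, -0.0, 20.9]
contact_force: [-1.2, 0.4, 5.9]
grip_width: -0.0001
grasp_force: 3.0
```

At the halfway stop (5.9 N), so I'll hold there.

```bash
python3 -m crank '[[0,0,0,0],[0,0,0,0],[0,0,0,0],[0,0,0,0],[0,0,0,0],[0,0,0,0],[0,0,0,0],[0,0,0,0]]' && python3 -m crank '[[0,0,0.2,0],[0,0,0.4,0],[0,0,0.6,0],[0,0,0.7,0],[0,0,0.7,0]]'
```

```text
time: 19.85
position: [0.4998, 0.3378, 0.1066]
eef_rot: [180.0, -0.0, 20.9]
contact_force: [-0.7, -1.3, 6.7]
grip_width: 0.0002
grasp_force: 3.0
time: 20.48
position: [0.4999, 0.3378, 0.1005]
eef_rot: [180.0, -0.1, 20.9]
contact_force: [-1.9, -1.7, 11.6]
grip_width: 0.0001
grasp_force: 5.8
```

```bash
python3 -m crank '[[0,0,0.1,0],[0,0,0.15,0],[0,0,0.15,0],[0,0,0.15,0]]'; python3 -m crank '[[0,0,-1,0],[0,0,-2,0],[0,0,-4,0],[0,0,-6,0],[0,0,-8,0],[0,0,-9,0],[0,0,-9,0],[0,0,-9,0],[0,0,-9,0]]'
```

```text
time: 20.98
position: [0.4999, 0.3378, 0.1003]
eef_rot: [180.0, -0.1, 20.9]
contact_force: [-3.6, -2.0, 18.0]
grip_width: -0.0
grasp_force: 9.1
time: 22.1
position: [0.4991, 0.3374, 0.1863]
eef_rot: [180.0, 0.1, 20.9]
contact_force: [0.3, 0.2, 0.3]
grip_width: 0.0002
grasp_force: 0.0
```

```bash
python3 - <<'E'
from h import *
im,d=grab('scene');P=world('scene',d)
Q=P[70:220,260:400].reshape(-1,3)
for c,z in(((.569,.036),.112),((.5,.337),.1)):
    q=Q[(np.hypot(Q[:,0]-c[0],Q[:,1]-c[1])<.022)&(Q[:,2]>z)&(Q[:,2]<.14)];print(q.mean(0),np.percentile(q[:,2],[50,90]))
cv2.imwrite('pics/end.png',cv2.resize(im,(768,576),interpolation=cv2.INTER_CUBIC))
E
```

```text
[0.57022805 0.0351282  0.11832489] [0.11878654 0.12097606]
[0.50179822 0.33421171 0.10971919] [0.11077992 0.11396423]
```

View pics/end.png

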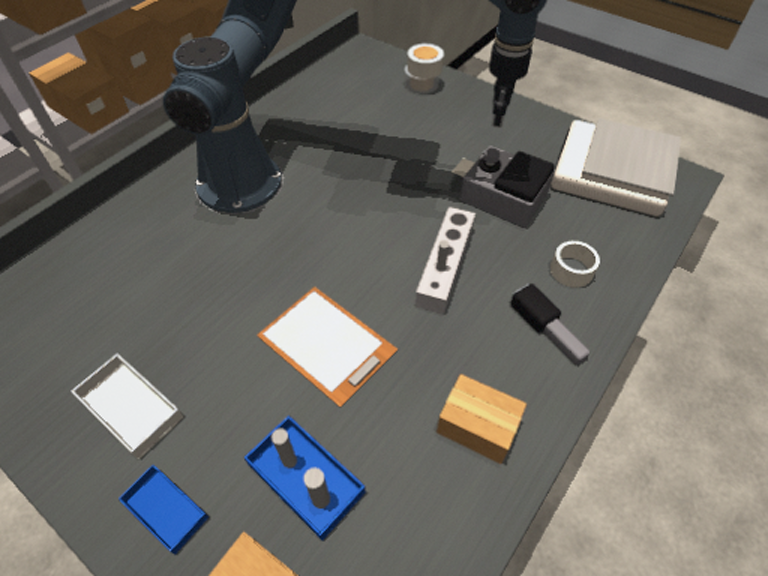

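The pin is seated (443,258), the tray pins stand as before (282,448 and 316,487), and the trigger is free (490,160).

```bash
python3 -c "
from station import ctrl; print(ctrl.close_job())"
```

```text
the job is handed in; nothing more can be done
None
```

I put the 20 mm pin from the clipboard upright and fully home in the 20 mm gauge hole, then pressed the trigger to its halfway stop, held it over a second, pressed it fully down and released it; the job is handed in (no verdict was shown).

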